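# Find the high spot of a bent bangle on bench centres

## Task

Press the gauge head on the bench centres gently down to its stop so that the sprung plunger bears on the bangle. Then turn the bangle with the crank until the dial needle stands at its highest reading of the whole turn, and leave it there. Do not touch the bangle with the robot or shift the things lying around the instrument.

Things in the scene. Friction and masses are not known exactly. Their poses are not given: they have to be found in the camera images.
- bench: Bench centres, a grey instrument with a 110 x 185 x 20 mm bed. Origin on the table under the bangle; the axis of the centres runs along its y, 85 mm above the table; z is up; a post, 225 mm high, carrying the gauge head stands 58 mm from the origin towards -x. Its two end blocks reach 103 mm above the table. It is fixed and does not move.
- crank_centre (a point): The point of the centres' axis about which the middle of the crank handle circles (fixed; 132 mm from the bangle towards the bench's -y, 85 mm above the table; empty air). Axes as bench. The circle lies in the bench's x-z plane, radius 30 mm. Nothing of the instrument lies under the handle's circle except the table.
- handle_grip: The crank handle; origin at its middle, on its axis: a black sleeve 14 mm in diameter and 52 mm long, parallel to the bench's y, free to spin on its pin, so that it can be held in a fixed grip all the way round. The crank arm is 34 mm from here towards +y. The crank turns either way without stops against a friction of about 4 N at the handle (the bangle turns with it) and stays where it is left.
- push_button: Origin in the centre of the top face of the round black button, 26 mm in diameter, on top of the gauge head, straight above the bangle; here the head is pushed down.
- gauge_head (a joint): How far the gauge head has been slid down its post, m: 0 up, 0.020 at its stop. The head carries a round dial 80 mm across and 22 mm thick that faces the bench's +x. It stays where it is left; pushing it takes about 5 N, and up to 9 N once the plunger is pressed.
- plunger (a joint): How far the sprung plunger under the gauge head is pushed in, m: 0 quite out, more when the bangle's rim under it stands higher; 2 to 4 N of spring. With the head at its stop it swings between about 0.0015 and 0.0095 in one turn of the bangle (one high spot, one low spot, smoothly between). Where the high spot lies is not marked.
- needle (a joint): Angle of the dial needle, rad, clockwise as seen from the dial's face (the bench's +x side): 300 rad per metre of plunger travel, 0 with the plunger out. Zero points left and a little down.
- bangle: The gold-coloured bangle on a grey former, 67 mm across and 14 mm wide, between the centres. Origin on the axis of the centres; y along the axis. It turns with the crank, but its angle to the crank differs each time. Not to be touched.
- touchstone: Bystander: black stone, 50 x 50 x 12 mm, loose on the table; origin under its centre.
- coin_capsule: Bystander: coin in a clear round capsule, 44 mm across, 7 mm high, loose; origin under its centre.
- gold_bar: Bystander: small bar, 45 x 26 x 8 mm, loose; origin under its centre.
- loupe: Bystander: folded steel loupe, 55 x 28 mm, 20 mm high, loose; origin under its lens.

How it is judged:
By the outcome, as a careful person would: the job done as asked, in the order asked, and still so for the second after the job is handed in, with the robot touching nothing.
It also fails if it takes over 54 s, if anything falls off the work surface, if the arm or the gripper's body presses on something with over 40 N, if the wrist force passes 120 N, or if a joint passes its speed limit or range.

## Robot

A 6-joint arm with a two-finger parallel gripper is mounted at the origin on the work surface. World frame = base frame: x ahead of the robot, y to its left, z up, the work surface at z = 0. Lengths are in mm, angles in rad, forces in N, time in s.
With the tool pointing down it reaches from about 400 to 825 mm from the base axis. Payload 7 kg.
Tool frame: the origin (TCP) lies midway between the tips of the shut fingers; the grasp point (between the pads) lies 19 mm behind it (r.grip_point_offset is the distance from the TCP to the grasp point, in mm); z points along the fingers, y is the direction in which the jaws open and shut (so a half turn about z gives the same grasp; the last joint's range is limited). The gripper opens to 85 mm and grips with 20 to 120 N. Pads are 22 mm wide; open, the fingers measure 114 mm over their backs; the gripper's body (76 mm by 85 mm) begins 54 mm behind the grasp point. The pads swing forward as they close: fully open they stand 13 mm farther back than shut.
Start: joints at [1.515, 0.359, 0.012, 0, -1.224, -0.288], TCP at [227.528, 635.473, 192.502] pointing down, gripper open.
Joint ranges: [-3.07, 3.07], [-1.43, 2.12], [-1.02, 1.25], [-3.03, 1.67], [-3.05, -0], [-3.03, 3.03]. Speed limits (rad/s): [2.39, 2.39, 3.01, 3.14, 3.14, 3.14].

## Interface

Orientations are given as a 3x3 rotation matrix whose columns are the frame's x, y, z axes.
In Python, from rig import readout, cams, hand_in, r gives the robot as it stands. The module is installed in compiled form; this text tells all that it offers.
- The arm moves only by the shell command python3 -m inch 'ROWS' [OPENING] [FORCE]. ROWS is a JSON object of lists of equal length, an entry for each row: "offset": the shift along the tool's x, y, z in cm, a list of three; "rot": the turn, a rotation vector about the tool's x, y, z in rad, a list of three. A call has 1 to 8 rows; each row is the pose to reach, as a shift and turn from the pose measured when the call began, along the tool's axes at that moment; what a row does not reach only later rows make up. A row lasts 1/10 s, in which the tool goes at most 50 mm and 8.59 degrees, less where a joint would pass 70% of its speed; a pose out of reach is approached as far as the arm can. A call with a gripper value outside its range is refused whole. OPENING is the opening, from 0 (shut) to 1 (fully open), set as the call begins (- or left out, the last holds). The fingers move at their own pace and stop on an object; FORCE is the grip in N (left out, the last holds). Time passes only in rows, so rows that repeat a pose let the fingers close. It gives the time, the measured TCP pose, the force and the opening at its end, in the units of the state.
- readout.read_state(): the state, without advancing time (a new reading comes with each control period).
- cams.get_image(name): name is "scene" or "top" or "wrist"; returns the picture (384x512x3 uint8, red, green, blue); there is no depth.
- cams.get_calibration(name): a dict with "fov_y" (degrees; the focal length in pixels is half the picture's height over the tangent of half this angle, whatever the lens; pixels are square), "cx", "cy" (the principal point, pixels), "cam_to_world" (4x4, takes a point from camera to world coordinates); the wrist camera has in their place "hand_eye" (4x4, takes a point from camera to tool coordinates, whose origin is the TCP and whose axes are the flange's). Camera axes: x right, y down, z forward; pixel columns grow to the right and rows downward; lengths in mm; the calibration is good to about 2 mm. The wrist camera is an equidistant fisheye: a pixel r from the principal point sees the ray r / f radians off the axis. A picture is of the moment at which its call begins: read the wrist's pose just before it. get_calibration takes no time and is no camera call.
- hand_in(): hands the job in, once; it reports no verdict.
The state is a dict: "time_s": time; "qpos": joint angles; "qvel": joint speeds; "joint_torque": joint torques, N m; "tool_pos": TCP position; "tcp_rot": TCP orientation; "ft_force": force on the tool from outside, world axes, zero at the start; "wrist_torque": the same for the moment, N m; "opening": finger opening in mm.
Only numpy, scipy, OpenCV 4.12 (cv2) and the standard library are available. Lean on these libraries where they do the work, as an engineer would, in place of code of your own. Each camera call takes 0.05 s, during which the arm holds its last target.

## Working session

There is one attempt and no reset: what is moved stays moved. The work goes in short steps, Python scripts to look and compute and a shell command to move; the robot and the scene stay as the last step left them, time stands still between calls to the robot, and variables do not carry over. Pictures are saved under pics/ and viewed, and the job is handed in when it is done.

```bash
ls; mkdir -p pics; python3 - <<'E'
from rig import readout,cams,r
import cv2,numpy as np
s=readout.read_state(); print(s)
for n in ["scene","top","wrist"]:
    im=cams.get_image(n); cv2.imwrite(f"pics/{n}0.png",im[:,:,::-1]); print(n,cams.get_calibration(n))
print(r.grip_point_offset)
E
```

```text
pics
{'time_s': 0.0, 'qpos': array([ 1.51505941e+00,  3.59365131e-01,  1.10802759e-02, -3.46264177e-04,
       -1.22409139e+00, -2.88078027e-01]), 'qvel': array([-8.46855213e-04,  6.97457750e-04, -1.97992467e-03, -5.20504449e-04,
        8.74557188e-05,  7.30371615e-04]), 'joint_torque': array([ 1.53693368e-04, -5.83330536e+01,  2.93421650e+01,  6.93671644e+00,
       -5.84766574e-03,  6.06923493e-06]), 'tool_pos': array([227.39244327, 634.98060861, 191.58781647]), 'tcp_rot': array([[ 9.41435846e-01, -3.37191899e-01, -4.13168047e-04],
       [-3.37192124e-01, -9.41434565e-01, -1.55930486e-03],
       [ 1.36814288e-04,  1.60730251e-03, -9.99998699e-01]]), 'ft_force': array([-2.14989551e-04, -5.04618288e-01, -5.90646716e-01]), 'wrist_torque': array([-0.07751564, -0.00232008, -0.01474134]), 'opening': 85.2152614663816}
scene {'fov_y': 52.04190248112883, 'cx': 254.50753996789385, 'cy': 191.55447678392008, 'cam_to_world': array([[ 3.26399054e-01,  7.80888717e-01, -5.32612870e-01,
         9.82687091e+02],
       [ 9.45209487e-01, -2.65748463e-01,  1.89622729e-01,
        -4.36164050e+01],
[... 372 characters left out ...]
8832e-01, -1.57587929e-02,  3.73888110e-03,
         1.03480136e+02],
       [-8.63633906e-04, -1.78644048e-01, -9.83913390e-01,
         1.20755646e+03],
       [ 0.00000000e+00,  0.00000000e+00,  0.00000000e+00,
         1.00000000e+00]])}
wrist {'fov_y': 65.70646984690485, 'cx': 257.84258492070563, 'cy': 194.3663355758689, 'hand_eye': array([[ 1.45035636e-04, -9.57052590e-01, -2.89914332e-01,
         7.34074695e+01],
       [ 9.99999702e-01,  3.58751793e-04, -6.84025307e-04,
         3.14225023e-01],
       [ 7.58655477e-04, -2.89914146e-01,  9.57052356e-01,
        -1.81524473e+02],
       [ 0.00000000e+00,  0.00000000e+00,  0.00000000e+00,
         1.00000000e+00]])}
18.700000000000003
```

View pics/scene0.png

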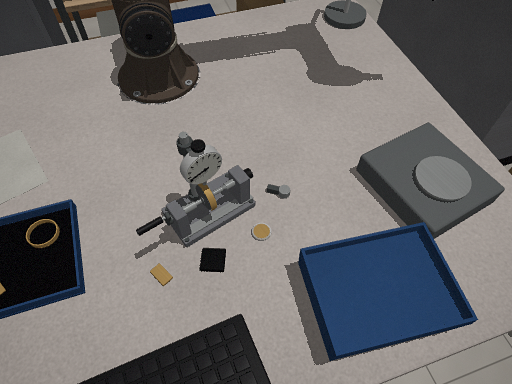

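View pics/top0.png

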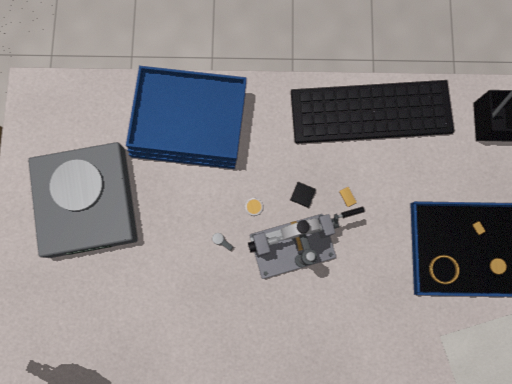

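View pics/wrist0.png

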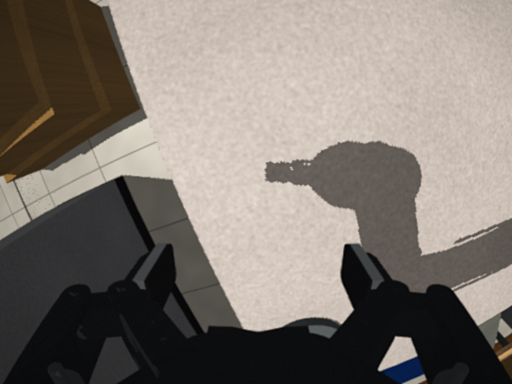

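The scene view shows the bench at about (205,200), with the dial at (201,166), the black button near (198,146), the handle at (150,226) and the bystanders on the +x side. The top view shows the bench at (293,245), the button at (303,227) and the handle at (353,212). Next I'll enlarge both.

```bash
cat > h.py <<'E'
import numpy as np,cv2
from rig import readout,cams
def save(n,im,box=None,k=1):
    if box: x0,y0,x1,y1=box; im=im[y0:y1,x0:x1]
    im=cv2.resize(im,None,fx=k,fy=k,interpolation=cv2.INTER_CUBIC); cv2.imwrite(f"pics/{n}.png",im[:,:,::-1])
def ray(cam,u,v,s=None):
    c=cams.get_calibration(cam); f=192/np.tan(np.radians(c["fov_y"])/2)
    x,y=u-c["cx"],v-c["cy"]
    if cam=="wrist":
        r=np.hypot(x,y); t=r/f; d=np.array([np.sin(t)*x/max(r,1e-9),np.sin(t)*y/max(r,1e-9),np.cos(t)])
        T=np.eye(4);T[:3,:3]=s["tcp_rot"];T[:3,3]=s["tool_pos"];M=T@c["hand_eye"]
    else: d=np.array([x/f,y/f,1.]);M=c["cam_to_world"]
    d=M[:3,:3]@d; return M[:3,3],d/np.linalg.norm(d)
def plane(cam,u,v,z,s=None):
    o,d=ray(cam,u,v,s); return o+d*(z-o[2])/d[2]
def tri(*rays):
    A=np.zeros((3,3));b=np.zeros(3)
    for o,d in rays: P=np.eye(3)-np.outer(d,d);A+=P;b+=P@o
    p=np.linalg.solve(A,b); return p,[np.linalg.norm((np.eye(3)-np.outer(d,d))@(p-o)) for o,d in rays]
def proj(cam,p,s=None):
    c=cams.get_calibration(cam); f=192/np.tan(np.radians(c["fov_y"])/2)
    M=c.get("cam_to_world")
    if cam=="wrist":
        T=np.eye(4);T[:3,:3]=s["tcp_rot"];T[:3,3]=s["tool_pos"];M=T@c["hand_eye"]
    q=M[:3,:3].T@(np.asarray(p,float)-M[:3,3])
    if cam=="wrist":
        rr=np.hypot(q[0],q[1]);t=np.arctan2(rr,q[2]);return c["cx"]+f*t*q[0]/rr,c["cy"]+f*t*q[1]/rr
    return c["cx"]+f*q[0]/q[2],c["cy"]+f*q[1]/q[2]
E
python3 - <<'E'
from h import *
a=cv2.imread("pics/scene0.png")[:,:,::-1];b=cv2.imread("pics/top0.png")[:,:,::-1]
save("s1",a,(125,125,305,295),4);save("t1",b,(205,175,375,290),4)
for uv in [(303,227),(353,212)]: print(plane("top",*uv,210 if uv[0]==303 else 85))
E
```

```text
[523.15685644  11.87724492 210.        ]
[ 571.87980985 -113.07586782   85.        ]
```

View pics/s1.png

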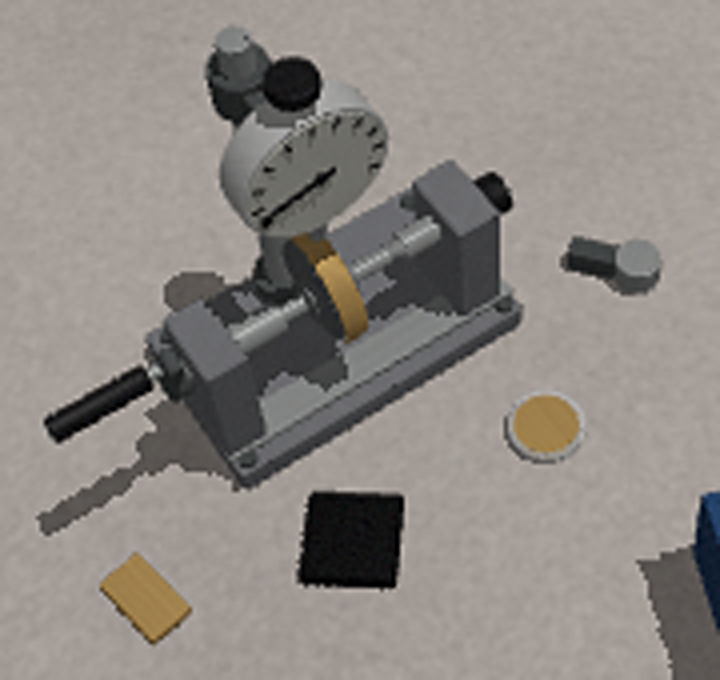

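View pics/t1.png

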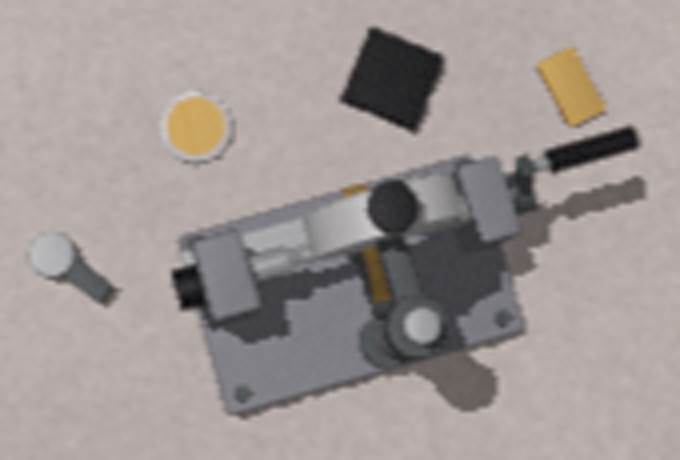

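The enlargements show the button at scene (198.3,146) and top (303,226.8). The handle middle is at scene (150.5,226) and top (353.5,212), and the needle points lower left, near zero. The bed corners are clear in the top view.

```bash
python3 - <<'E'
from h import *
S=lambda x,y:ray("scene",x/4+125-.4,y/4+125-.4)
T=lambda x,y:ray("top",x/4+205-.4,y/4+175-.4)
print("button",tri(S(293,80),T(392,203)))
print("handle mid",tri(S(102,404),T(594,148)))
print("h tip",tri(S(57,428),T(634,138)), "h in",tri(S(148,380),T(552,158)))
print("knob",tri(S(494,193),T(187,286)))
pt=lambda x,y,z:plane("top",x/4+205-.4,y/4+175-.4,z)
c=[pt(*p,20) for p in [(182,238),(230,408),(522,328)]]
print(c); d=c[2]-c[1]; print("yaw from long edge",np.arctan2(-d[0],d[1])+np.pi, np.linalg.norm(d), np.linalg.norm(c[1]-c[0]))
d=c[0]-c[1];print(np.arctan2(d[1],d[0]))
print("post top",tri(S(233,40),T(421,323)))
for n,p in dict(coin=(197,127,7),stone=(393,78,12),bar=(572,87,8),loupe=(52,253,20)).items(): print(n,pt(*p)[:2])
E
```

```text
button (array([522.0337868 ,  15.53752899, 250.42174457]), [np.float64(0.83339260424316), np.float64(0.8333926042431267)])
handle mid (array([ 569.00392721, -107.31700235,  113.45751597]), [np.float64(0.501475046713177), np.float64(0.5014750467131488)])
h tip (array([ 574.9466969 , -129.6930948 ,  113.27172563]), [np.float64(0.4035470073821981), np.float64(0.40354700738226745)]) h in (array([563.06175598, -83.97313306, 113.56168736]), [np.float64(0.5250141903289485), np.float64(0.5250141903289218)])
knob (array([491.00371783, 116.17100229,  87.45488996]), [np.float64(0.019502002834508196), np.float64(0.019502002834505042)])
[array([523.61279597, 120.44121227,  20.        ]), array([424.41631955,  90.45966734,  20.        ]), array([473.72203093, -81.35972438,  20.        ])]
yaw from long edge 0.2794532293835159 178.75389938722415 103.62834539932133
0.2935142835900108
post top (array([466.08639519,  -1.42368326, 224.27852389]), [np.float64(1.2554724325929354), np.float64(1.2554724325929243)])
coin [592.33283301 112.74169755]
stone [623.61440551  -5.99135203]
bar [ 620.47628524 -115.47736399]
loupe [513.45267791 197.5957307 ]
```

Bench yaw is about 0.275 rad, with the origin near (522,15.5). The button top is at z≈250, and the handle is near the top of its circle, at about (569,-107,113). I'll move towards a point above the button with the fingers shut.

```bash
python3 -m inch '{"offset":[[2.5,2.5,-1.5],[6,6,-3],[9.5,9.5,-5],[13,13,-7],[16.5,16.5,-9],[20,20,-11],[23.5,23.5,-12],[27,27,-12.8]],"rot":[[0,0,0.12],[0,0,0.24],[0,0,0.36],[0,0,0.48],[0,0,0.60],[0,0,0.72],[0,0,0.84],[0,0,0.95]]}' 0 30
cat > t.py <<'E'
import sys
from h import *
from scipy.spatial.transform import Rotation as Ro
s=readout.read_state();R=s["tcp_rot"]
p=np.array([float(v) for v in sys.argv[1:4]])
psi=float(sys.argv[4]) if len(sys.argv)>4 else 0.275
y=-np.array([np.cos(psi),np.sin(psi),0]);z=np.array([0,0,-1.]);D=np.stack([np.cross(y,z),y,z],1)
print("t",s["time_s"],"tcp",s["tool_pos"].round(1),"F",s["ft_force"].round(1),"open",round(s["opening"],1))
print("offset cm",(R.T@(p-s["tool_pos"])/10).round(2),"rot",Ro.from_matrix(R.T@D).as_rotvec().round(3))
E
python3 t.py 522 15.5 285
```

```text
time_s: 0.95
tool_pos: [384.5, 302.3, 318.4]
tcp_rot: [[0.269, -0.963, 0.0], [-0.963, -0.269, 0.0], [0.0, -0.0, -1.0]]
ft_force: [1.5, 0.7, -0.0]
opening: -0.0
t 0.95 tcp [384.5 302.3 318.4] F [ 1.5  0.7 -0. ] open -0.0
offset cm [31.32 -5.52  3.35] rot [-0.    -0.    -0.002]
```

```bash
python3 -m inch '{"offset":[[4.5,-0.8,0],[9,-1.6,0],[13.5,-2.4,0],[18,-3.2,0],[22.5,-4,0.5],[26.5,-4.7,1],[29.5,-5.2,1.5],[31.3,-5.5,2]],"rot":[[0,0,0],[0,0,0],[0,0,0],[0,0,0],[0,0,0],[0,0,0],[0,0,0],[0,0,0]]}'
python3 - <<'E'
from h import *
s=readout.read_state();im=cams.get_image("wrist");save("w1",im)
save("s2",cams.get_image("scene"),(125,85,285,245),4)
print(s["tool_pos"],proj("wrist",[522,15.5,250],s),proj("wrist",[569,-107,113],s))
E
```

```text
time_s: 1.75
tool_pos: [522.1, 13.4, 297.9]
tcp_rot: [[0.267, -0.964, -0.0], [-0.964, -0.267, -0.0], [0.0, 0.0, -1.0]]
ft_force: [0.4, -0.3, -1.1]
opening: 0.2
[522.08828358  13.42761006 297.92956988] (np.float64(256.70123207710594), np.float64(201.70132809093545)) (np.float64(246.58920400796828), np.float64(62.80424937530185))
```

View pics/w1.png

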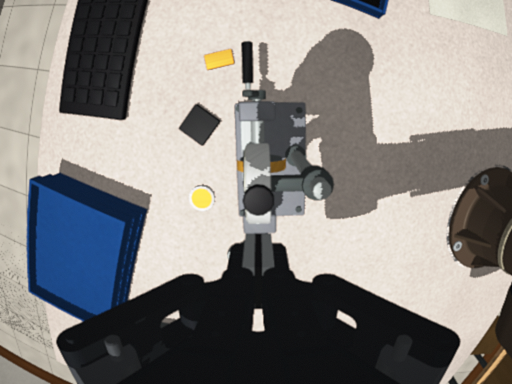

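View pics/s2.png

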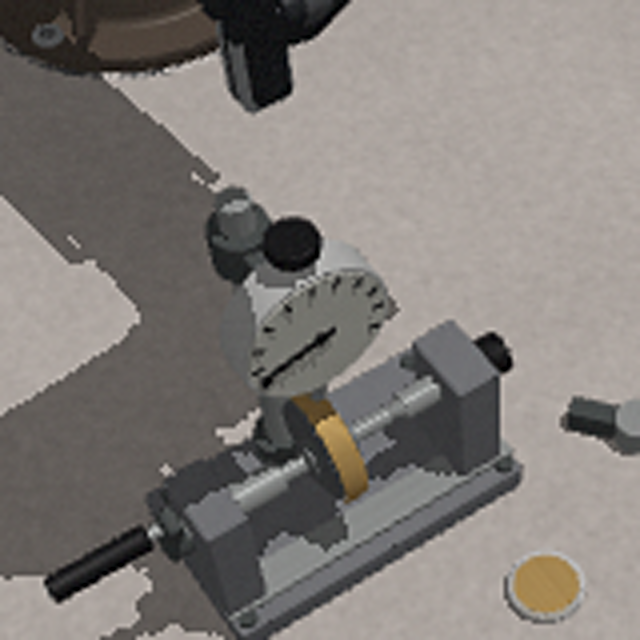

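The wrist view shows the button at (259,200) and the handle at (247,63), both within about 2 px of the prediction. I'll lower to just above the button.

```bash
python3 -m inch '{"offset":[[-0.1,0,1.5],[-0.2,0.1,3.0],[-0.2,0.1,4.0],[-0.2,0.1,4.4],[-0.2,0.1,4.6],[-0.2,0.1,4.8],[-0.2,0.1,5.0],[-0.2,0.1,5.0]],"rot":[[0,0,0],[0,0,0],[0,0,0],[0,0,0],[0,0,0],[0,0,0],[0,0,0],[0,0,0]]}'
```

```text
time_s: 2.65
tool_pos: [520.1, 15.3, 247.3]
tcp_rot: [[0.267, -0.964, -0.002], [-0.964, -0.267, -0.001], [0.0, 0.002, -1.0]]
ft_force: [0.5, 0.0, -0.5]
opening: -0.1
```

```bash
python3 -m inch '{"offset":[[0,0,0.1],[0,0,0.2],[0,0,0.3],[0,0,0.4],[0,0,0.5],[0,0,0.6],[0,0,0.7],[0,0,0.8]],"rot":[[0,0,0],[0,0,0],[0,0,0],[0,0,0],[0,0,0],[0,0,0],[0,0,0],[0,0,0]]}'
```

```text
time_s: 3.45
tool_pos: [520.1, 15.4, 239.2]
tcp_rot: [[0.267, -0.964, -0.002], [-0.964, -0.267, -0.001], [0.0, 0.002, -1.0]]
ft_force: [-0.7, -0.7, -0.3]
opening: -0.3
```

```bash
python3 - <<'E'
from h import *
save("s3",cams.get_image("scene"),(145,105,245,205),6)
print(readout.read_state()["ft_force"])
E
```

```text
[-0.52750943 -0.14601166  0.58622079]
```

View pics/s3.png

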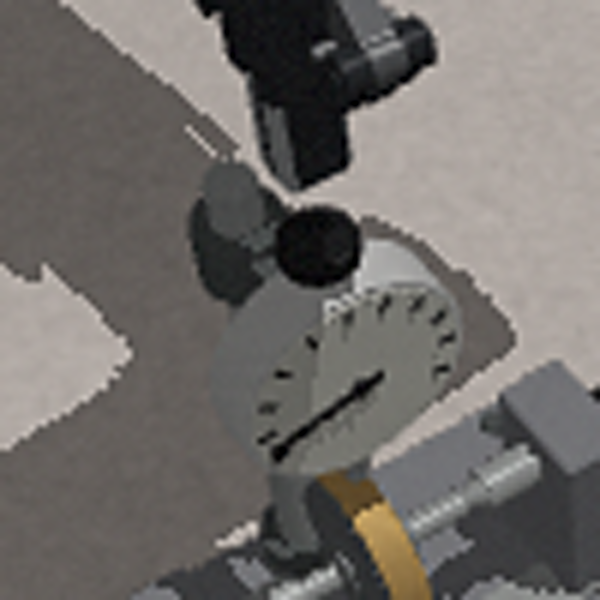

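```bash
python3 - <<'E'
from h import *
s=readout.read_state();p=s["tool_pos"]
print("tcp scene",proj("scene",p),"top",proj("top",p), "wrist",proj("wrist",p,s))
for z in (225,230,240,250): print(z,proj("scene",[522,15.5,z]),proj("top",[522,15.5,z]))
save("t3",cams.get_image("top"),(255,185,355,285),6)
save("w3",cams.get_image("wrist"),(150,120,350,280),4)
E
```

```text
tcp scene (np.float64(198.669325947676), np.float64(148.08267690519156)) top (np.float64(302.5838737503753), np.float64(227.057136864645)) wrist (np.float64(257.2137204729348), np.float64(221.5895352992058))
225 (np.float64(199.88340438370352), np.float64(153.96996943922977)) (np.float64(301.8633784795121), np.float64(226.79121700802978))
230 (np.float64(199.5807192296096), np.float64(152.16513016327696)) (np.float64(302.0910647344244), np.float64(226.5343652658398))
240 (np.float64(198.96454990091934), np.float64(148.49105963151737)) (np.float64(302.553368101849), np.float64(226.01284311515477))
250 (np.float64(198.33354863588713), np.float64(144.72854980603495)) (np.float64(303.0251494357168), np.float64(225.48062891722992))
```

View pics/t3.png

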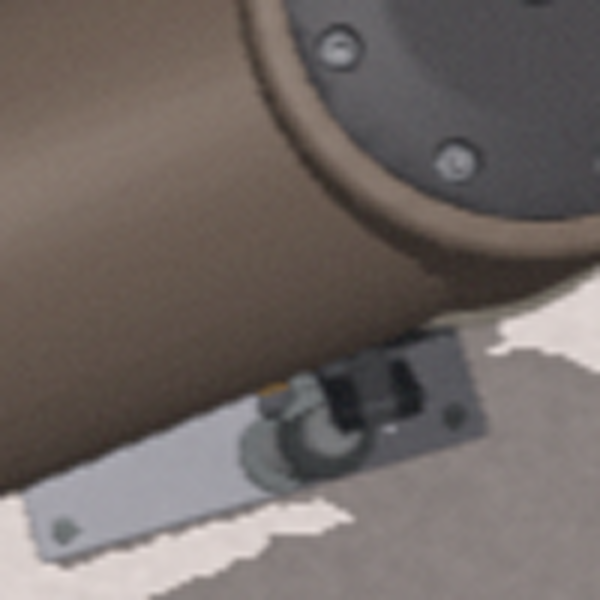

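View pics/w3.png

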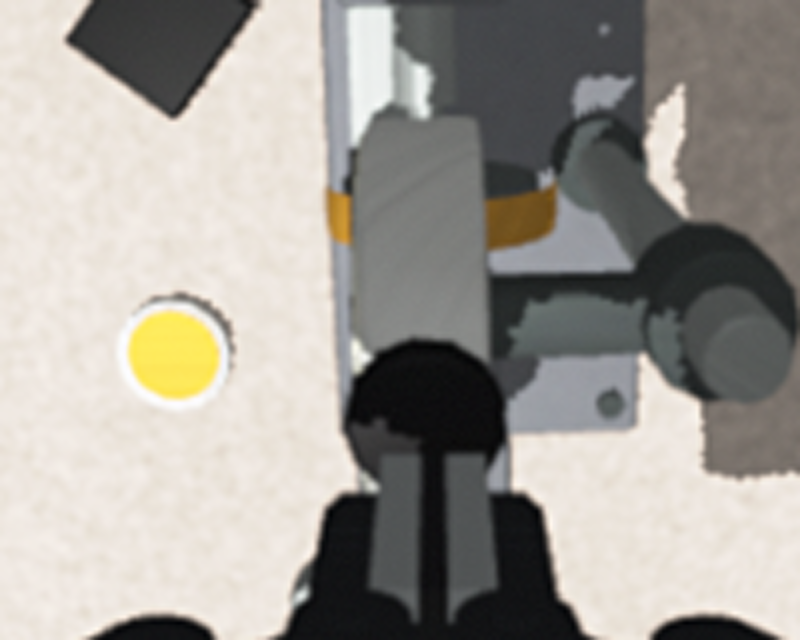

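```bash
python3 - <<'E'
from h import *
s=readout.read_state();p=s["tool_pos"];R=s["tcp_rot"]
for d in (0,10,15,20,25,30):
  for x in (-11,0,11):
    q=p+R@np.array([x,0,-d]); u,v=proj("wrist",q,s);a,b=proj("scene",q)
    print(d,x,"w3",round((u-150)*4),round((v-120)*4),"s3",round((a-145)*6),round((b-105)*6))
E
```

```text
0 -11 w3 429 467 s3 354 242
0 0 w3 429 406 s3 322 258
0 11 w3 429 343 s3 289 274
10 -11 w3 429 493 s3 351 220
10 0 w3 429 430 s3 318 236
10 11 w3 429 364 s3 285 252
15 -11 w3 429 507 s3 349 208
15 0 w3 429 443 s3 316 224
15 11 w3 429 376 s3 283 240
20 -11 w3 429 522 s3 347 197
20 0 w3 429 457 s3 314 213
20 11 w3 429 388 s3 281 229
25 -11 w3 429 538 s3 346 185
25 0 w3 429 471 s3 312 201
25 11 w3 429 401 s3 279 217
30 -11 w3 429 554 s3 344 173
30 0 w3 429 486 s3 310 189
30 11 w3 429 414 s3 276 205
```

```bash
python3 - <<'E'
from h import *
s=readout.read_state();p=s["tool_pos"];R=s["tcp_rot"]
save("s4",cams.get_image("scene"),(120,30,270,180),5)
for d in (0,20,40,60,73,100,120):
  print(d,[tuple(((np.array(proj("scene",p+R@np.array([x,y,-d])))-[120,30])*5).round().astype(int)) for x,y in ((0,0),(42,0),(0,-42))])
E
```

```text
0 [(np.int64(393), np.int64(590)), (np.int64(288), np.int64(642)), (np.int64(455), np.int64(667))]
20 [(np.int64(387), np.int64(552)), (np.int64(279), np.int64(605)), (np.int64(450), np.int64(630))]
40 [(np.int64(380), np.int64(512)), (np.int64(269), np.int64(565)), (np.int64(444), np.int64(591))]
60 [(np.int64(373), np.int64(470)), (np.int64(259), np.int64(524)), (np.int64(439), np.int64(550))]
73 [(np.int64(369), np.int64(442)), (np.int64(252), np.int64(496)), (np.int64(435), np.int64(522))]
100 [(np.int64(358), np.int64(380)), (np.int64(237), np.int64(434)), (np.int64(427), np.int64(461))]
120 [(np.int64(350), np.int64(331)), (np.int64(226), np.int64(385)), (np.int64(420), np.int64(412))]
```

View pics/s4.png

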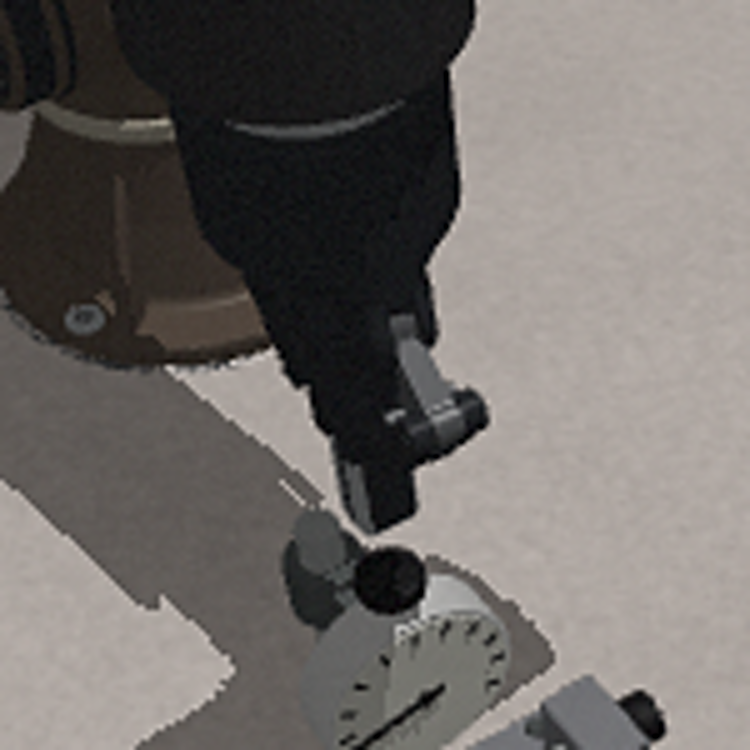

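The real fingertips look about 35–40 mm short of the reported TCP in both the scene and wrist views, so there has been no contact yet. I'll go on down in small steps and watch the force.

```bash
python3 -m inch '{"offset":[[0,0,0.2],[0,0,0.4],[0,0,0.6],[0,0,0.8],[0,0,1.0],[0,0,1.2],[0,0,1.4],[0,0,1.6]],"rot":[[0,0,0],[0,0,0],[0,0,0],[0,0,0],[0,0,0],[0,0,0],[0,0,0],[0,0,0]]}'
python3 -m inch '{"offset":[[0,0,0.1],[0,0,0.2],[0,0,0.3],[0,0,0.4]],"rot":[[0,0,0],[0,0,0],[0,0,0],[0,0,0]]}'
```

```text
time_s: 4.45
tool_pos: [520.1, 15.3, 223.1]
tcp_rot: [[0.266, -0.964, -0.002], [-0.964, -0.266, -0.001], [0.0, 0.002, -1.0]]
ft_force: [0.2, -0.0, 0.0]
opening: -0.2
time_s: 4.85
tool_pos: [520.1, 15.3, 219.1]
tcp_rot: [[0.266, -0.964, -0.002], [-0.964, -0.266, -0.001], [0.0, 0.002, -1.0]]
ft_force: [-0.1, 0.5, -0.1]
opening: 0.3
```

```bash
python3 - <<'E'
from h import *
s=readout.read_state();p=s["tool_pos"]
save("s5",cams.get_image("scene"),(145,105,245,205),6)
save("w5",cams.get_image("wrist"),(150,120,350,280),4)
print(p,s["ft_force"],s["opening"])
E
```

```text
[520.12331906  15.31440286 219.06805086] [-0.10278034  0.49190585 -0.08535081] 0.2655709397915371
```

View pics/s5.png

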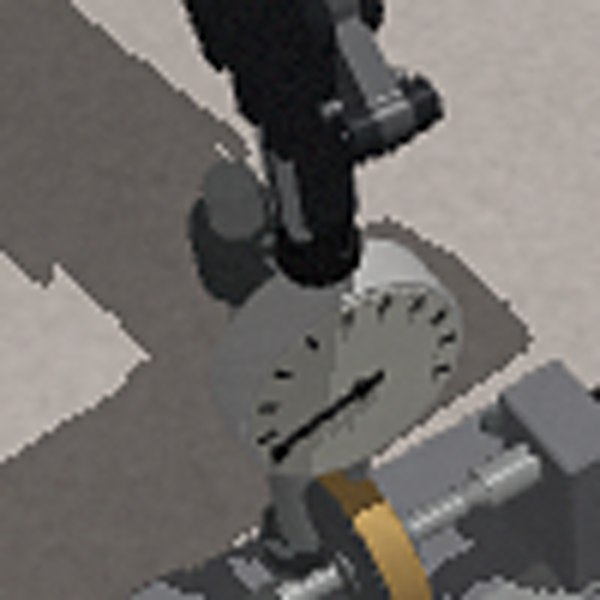

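View pics/w5.png

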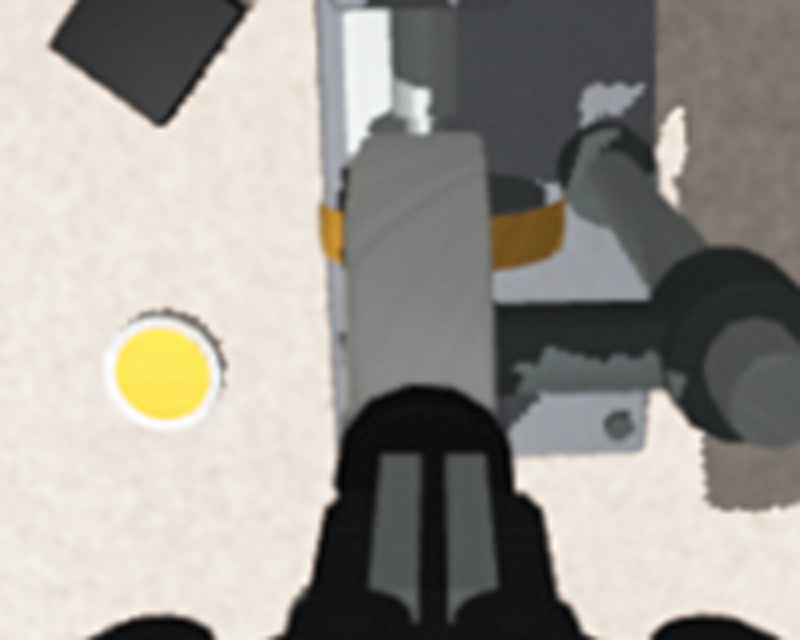

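The tip is just above the button at (318,245) in the zoom, and the needle is still at zero. I'll continue down at 1 mm per row.

```bash
python3 -m inch '{"offset":[[0,0,0.1],[0,0,0.2],[0,0,0.3],[0,0,0.4]],"rot":[[0,0,0],[0,0,0],[0,0,0],[0,0,0]]}'
python3 -m inch '{"offset":[[0,0,0.1],[0,0,0.2],[0,0,0.3],[0,0,0.4]],"rot":[[0,0,0],[0,0,0],[0,0,0],[0,0,0]]}'
python3 -m inch '{"offset":[[0,0,0.1],[0,0,0.2],[0,0,0.3],[0,0,0.4]],"rot":[[0,0,0],[0,0,0],[0,0,0],[0,0,0]]}'
```

```text
time_s: 5.35
tool_pos: [520.0, 15.3, 214.9]
tcp_rot: [[0.266, -0.964, -0.002], [-0.964, -0.266, -0.001], [0.0, 0.002, -1.0]]
ft_force: [-0.7, -0.8, -0.1]
opening: 0.1
time_s: 5.75
tool_pos: [520.1, 15.3, 211.3]
tcp_rot: [[0.267, -0.964, -0.001], [-0.964, -0.267, -0.001], [0.0, 0.002, -1.0]]
ft_force: [-3.5, 1.0, 4.9]
opening: 0.2
time_s: 6.15
tool_pos: [520.1, 15.3, 207.3]
tcp_rot: [[0.267, -0.964, -0.001], [-0.964, -0.267, -0.001], [0.0, 0.001, -1.0]]
ft_force: [-2.3, 1.1, 4.5]
opening: -0.2
```

Contact came at TCP z≈213 with about 5 N. The stop should be near z≈193.

```bash
python3 -m inch '{"offset":[[0,0,0.1],[0,0,0.2],[0,0,0.3],[0,0,0.4],[0,0,0.5],[0,0,0.6],[0,0,0.7],[0,0,0.8]],"rot":[[0,0,0],[0,0,0],[0,0,0],[0,0,0],[0,0,0],[0,0,0],[0,0,0],[0,0,0]]}'
python3 -m inch '{"offset":[[0,0,0.1],[0,0,0.2],[0,0,0.3],[0,0,0.3]],"rot":[[0,0,0],[0,0,0],[0,0,0],[0,0,0]]}'
```

```text
time_s: 6.95
tool_pos: [520.1, 15.3, 199.4]
tcp_rot: [[0.267, -0.964, -0.001], [-0.964, -0.267, -0.001], [0.0, 0.001, -1.0]]
ft_force: [-3.3, 1.3, 7.5]
opening: -0.0
time_s: 7.35
tool_pos: [520.1, 15.3, 196.6]
tcp_rot: [[0.267, -0.964, -0.001], [-0.964, -0.267, -0.001], [0.0, 0.001, -1.0]]
ft_force: [-2.4, 0.4, 6.6]
opening: -0.3
```

```bash
python3 -m inch '{"offset":[[0,0,0.1],[0,0,0.1]],"rot":[[0,0,0],[0,0,0]]}'
python3 -m inch '{"offset":[[0,0,0.1],[0,0,0.1]],"rot":[[0,0,0],[0,0,0]]}'
python3 -m inch '{"offset":[[0,0,0.1],[0,0,0.1]],"rot":[[0,0,0],[0,0,0]]}'
```

```text
time_s: 7.55
tool_pos: [520.1, 15.3, 195.8]
tcp_rot: [[0.267, -0.964, -0.001], [-0.964, -0.267, -0.001], [0.001, 0.001, -1.0]]
ft_force: [-3.4, 0.7, 7.7]
opening: -0.3
time_s: 7.75
tool_pos: [520.1, 15.3, 195.1]
tcp_rot: [[0.267, -0.964, -0.0], [-0.964, -0.267, -0.001], [0.001, 0.001, -1.0]]
ft_force: [-3.3, -0.1, 7.4]
opening: -0.1
time_s: 7.95
tool_pos: [520.2, 15.3, 194.4]
tcp_rot: [[0.267, -0.964, -0.0], [-0.964, -0.267, -0.001], [0.001, 0.0, -1.0]]
ft_force: [-3.8, 1.3, 7.0]
opening: -0.0
```

```bash
python3 -m inch '{"offset":[[0,0,0.1],[0,0,0.1]],"rot":[[0,0,0],[0,0,0]]}'
python3 -m inch '{"offset":[[0,0,0.1],[0,0,0.1]],"rot":[[0,0,0],[0,0,0]]}'
python3 -m inch '{"offset":[[0,0,0.1],[0,0,0.1]],"rot":[[0,0,0],[0,0,0]]}'
```

```text
time_s: 8.15
tool_pos: [520.2, 15.3, 194.2]
tcp_rot: [[0.267, -0.964, 0.0], [-0.964, -0.267, -0.001], [0.001, -0.0, -1.0]]
ft_force: [-3.4, 2.3, 10.5]
opening: -0.2
time_s: 8.35
tool_pos: [520.2, 15.3, 194.2]
tcp_rot: [[0.268, -0.964, 0.001], [-0.964, -0.268, -0.001], [0.001, -0.001, -1.0]]
ft_force: [-5.7, 1.2, 11.8]
opening: -0.2
time_s: 8.55
tool_pos: [520.3, 15.3, 194.2]
tcp_rot: [[0.268, -0.963, 0.002], [-0.963, -0.268, -0.001], [0.001, -0.002, -1.0]]
ft_force: [-5.3, 1.9, 11.4]
opening: -0.1
```

```bash
python3 - <<'E'
from h import *
save("s6",cams.get_image("scene"),(145,105,245,205),6)
E
```

```text
(no output)
```

View pics/s6.png

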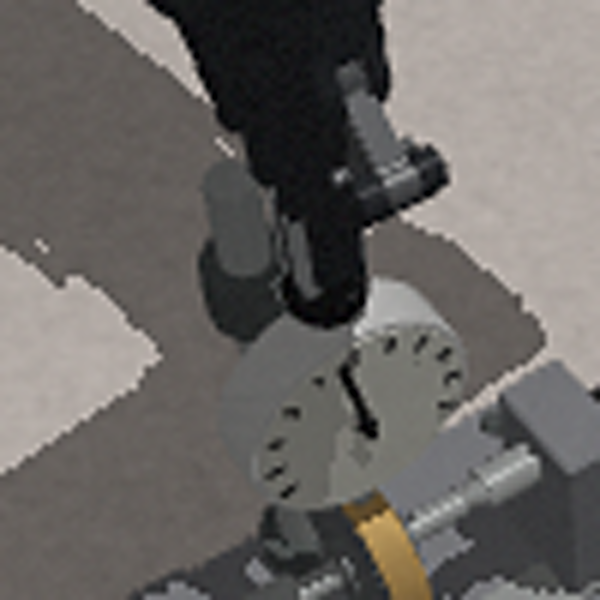

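The needle now stands near 11 o'clock, and z has stayed at 194.2 for three steps at about 11.5 N, which looks like the stop. I'll give one slightly firmer push to confirm, then retract.

```bash
python3 -m inch '{"offset":[[0,0,0.15],[0,0,0.2],[0,0,0.2]],"rot":[[0,0,0],[0,0,0],[0,0,0]]}'
python3 -m inch '{"offset":[[0,0,-0.3],[0,0,-1.0],[0,0,-3],[0,0,-6],[0,0,-8],[0,0,-8.5]],"rot":[[0,0,0],[0,0,0],[0,0,0],[0,0,0],[0,0,0],[0,0,0]]}'
python3 - <<'E'
from h import *
save("s7",cams.get_image("scene"),(145,105,245,205),6)
s=readout.read_state();save("w7",cams.get_image("wrist"))
print(s["tool_pos"],proj("wrist",[569,-107,113],s),proj("wrist",[522,15.5,230],s))
E
```

```text
time_s: 8.9
tool_pos: [520.4, 15.3, 194.1]
tcp_rot: [[0.268, -0.963, 0.003], [-0.963, -0.268, -0.001], [0.001, -0.003, -1.0]]
ft_force: [-8.8, 2.2, 18.2]
opening: -0.5
time_s: 9.5
tool_pos: [521.3, 15.5, 281.5]
tcp_rot: [[0.268, -0.963, 0.007], [-0.963, -0.268, 0.0], [0.002, -0.007, -1.0]]
ft_force: [0.0, -0.1, 0.3]
opening: 0.3
[521.06435975  15.52241952 280.86308097] (np.float64(246.7317564949345), np.float64(58.960578471160716)) (np.float64(256.57688984983776), np.float64(197.99012372686377))
```

View pics/s7.png

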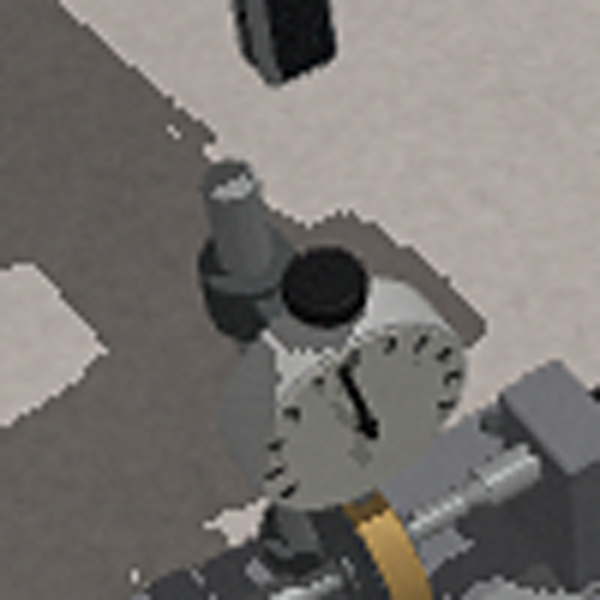

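View pics/w7.png

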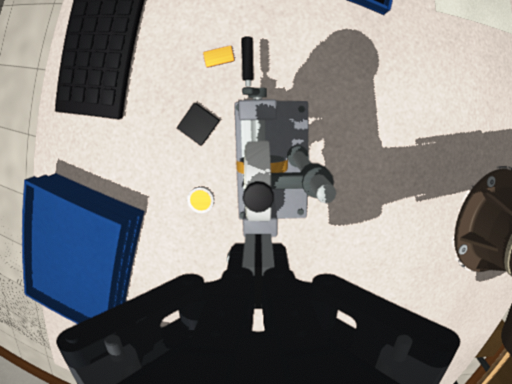

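The head stays down and the needle stands near 11 o'clock. The wrist view has the handle spanning (248,38)–(248,82). The real tips are about 36 mm behind the reported TCP, because the button top is at 230 with the TCP at 194. Next I go over to the handle.

```bash
python3 t.py 570.6 -112.8 240; python3 t.py 570.6 -112.8 150
```

```text
t 9.6 tcp [520.4  15.5 279.5] F [ 0.3 -0.4 -1.2] open -0.1
offset cm [13.7  -1.37  3.97] rot [-0.004 -0.001 -0.003]
t 9.6 tcp [520.4  15.5 279.5] F [ 0.3 -0.4 -1.2] open -0.1
offset cm [13.69 -1.34 12.97] rot [-0.004 -0.001 -0.003]
```

```bash
python3 -m inch '{"offset":[[4,-0.4,0],[8.5,-0.8,0],[12,-1.2,1],[13.7,-1.35,4],[13.7,-1.35,7.5],[13.7,-1.35,10.5],[13.7,-1.35,12.5],[13.7,-1.35,13]],"rot":[[0,0,0],[0,0,0],[-0.004,-0.001,-0.003],[-0.004,-0.001,-0.003],[-0.004,-0.001,-0.003],[-0.004,-0.001,-0.003],[-0.004,-0.001,-0.003],[-0.004,-0.001,-0.003]]}' 1 30
python3 - <<'E'
from h import *
s=readout.read_state();save("w8",cams.get_image("wrist"),(130,60,386,252),3)
save("s8",cams.get_image("scene"),(105,85,255,260),4)
print(s["time_s"],s["tool_pos"],s["ft_force"],s["opening"])
for k in (-26,0,26):
  q=np.array([569,-107,113.4])+k*np.array([-.268,.963,0]);u,v=proj("wrist",q,s);print((u-130)*3,(v-60)*3)
E
```

```text
time_s: 10.4
tool_pos: [568.2, -113.0, 145.5]
tcp_rot: [[0.27, -0.963, -0.007], [-0.963, -0.27, -0.0], [-0.002, 0.006, -1.0]]
ft_force: [-0.1, 0.2, 0.4]
opening: 85.3
10.4 [ 568.19861405 -113.01942634  145.50705244] [-0.1037903   0.18338795  0.42105113] 85.29801913924037
371.48935465755744 358.6389247330518
371.6348283535634 457.5136652147304
371.85668054252824 548.8666109995339
```

View pics/w8.png

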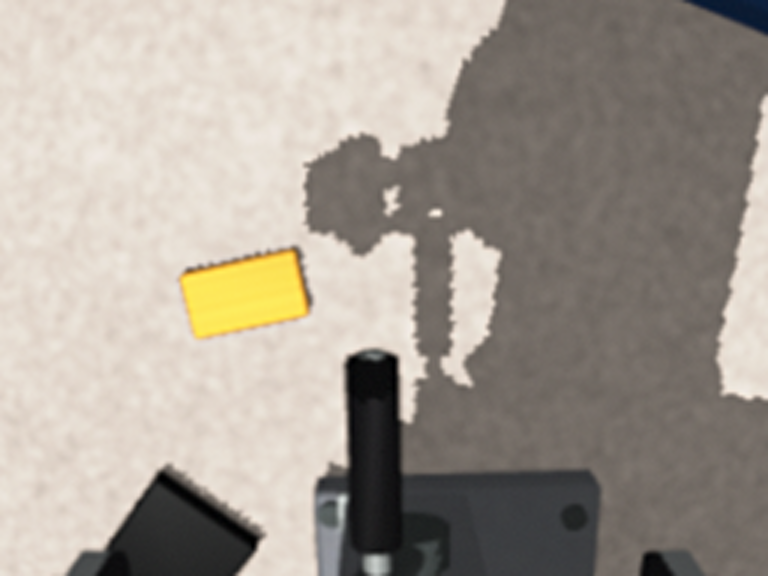

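View pics/s8.png

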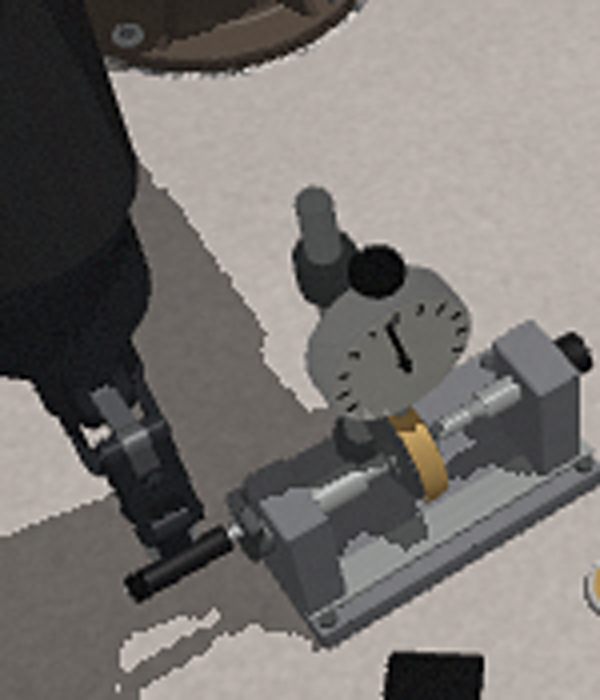

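The handle in the wrist zoom runs from (372,355) to (375,550). That matches the predicted (371,359)–(372,549), so its pose is confirmed to about 1 mm. I'll descend around it.

```bash
python3 t.py 570.4 -112.6 59 0.27
```

```text
t 10.5 tcp [ 570.  -113.   148.3] F [-0.2 -0.5  0.4] open 85.6
offset cm [-0.02 -0.08  8.93] rot [0.003 0.    0.005]
```

```bash
python3 -m inch '{"offset":[[0,-0.05,1.5],[0,-0.08,3.5],[0,-0.08,5.5],[0,-0.08,7],[0,-0.08,8],[0,-0.08,8.6],[0,-0.08,8.9],[0,-0.08,8.9]],"rot":[[0.003,0,0.005],[0.003,0,0.005],[0.003,0,0.005],[0.003,0,0.005],[0.003,0,0.005],[0.003,0,0.005],[0.003,0,0.005],[0.003,0,0.005]]}'
python3 - <<'E'
from h import *
s=readout.read_state();save("w9",cams.get_image("wrist"),(100,100,420,340),2.5)
save("s9",cams.get_image("scene"),(105,125,255,275),4)
print(s["time_s"],s["tool_pos"],s["ft_force"],s["opening"])
E
```

```text
time_s: 11.3
tool_pos: [570.8, -112.8, 59.6]
tcp_rot: [[0.267, -0.964, 0.001], [-0.964, -0.267, 0.0], [-0.0, -0.001, -1.0]]
ft_force: [0.3, 0.1, -0.4]
opening: 85.4
11.3 [ 570.80830849 -112.77006367   59.631589  ] [ 0.34307417  0.1056528  -0.3924865 ] 85.36993552816186
```

View pics/w9.png

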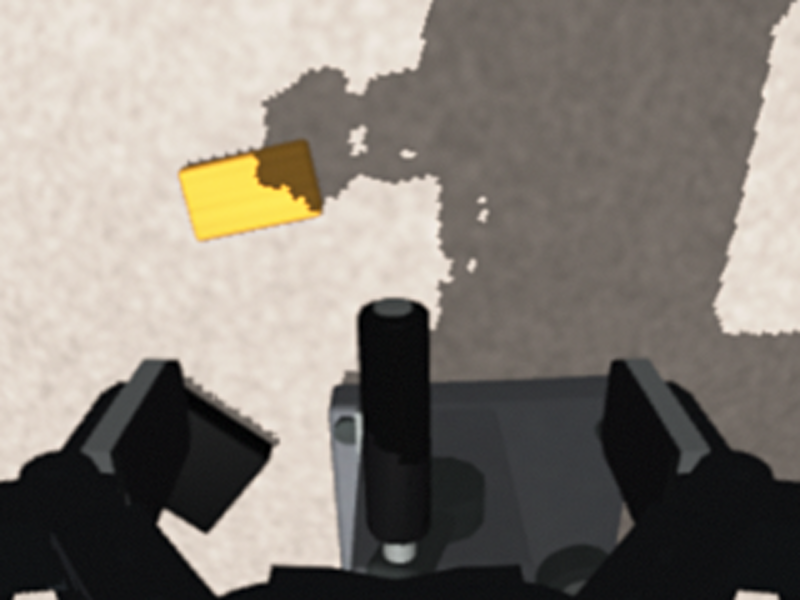

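View pics/s9.png

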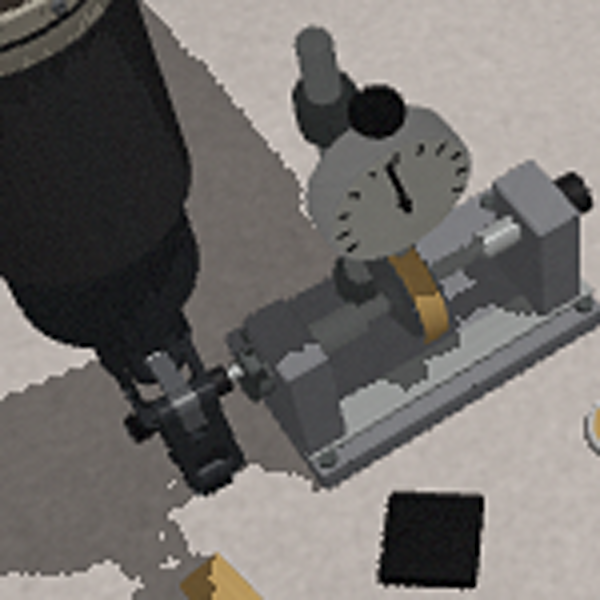

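The pads straddle the handle: faces at x≈185 and 615 in the zoom, handle at 395, and depth is plausible. Closing now.

```bash
python3 -m inch '{"offset":[[0,0,0],[0,0,0],[0,0,0],[0,0,0],[0,0,0],[0,0,0],[0,0,0],[0,0,0]],"rot":[[0,0,0],[0,0,0],[0,0,0],[0,0,0],[0,0,0],[0,0,0],[0,0,0],[0,0,0]]}' 0 40
python3 - <<'E'
from h import *
s=readout.read_state();save("w10",cams.get_image("wrist"),(100,100,420,340),2.5)
save("s10",cams.get_image("scene"),(105,125,255,275),4)
print(s["time_s"],s["tool_pos"],s["ft_force"],s["opening"])
E
```

```text
time_s: 12.2
tool_pos: [570.9, -112.9, 60.1]
tcp_rot: [[0.267, -0.964, 0.001], [-0.964, -0.267, 0.0], [0.0, -0.001, -1.0]]
ft_force: [-1.4, -1.2, 3.2]
opening: 12.4
12.2 [ 570.91300889 -112.85993127   60.12274122] [-1.38076784 -1.23617533  3.19049928] 12.443555886012652
```

View pics/w10.png

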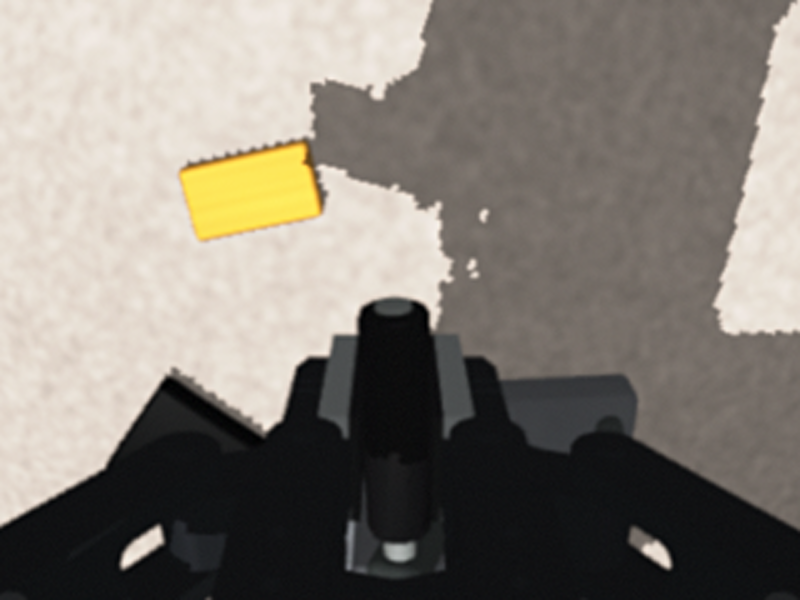

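View pics/s10.png

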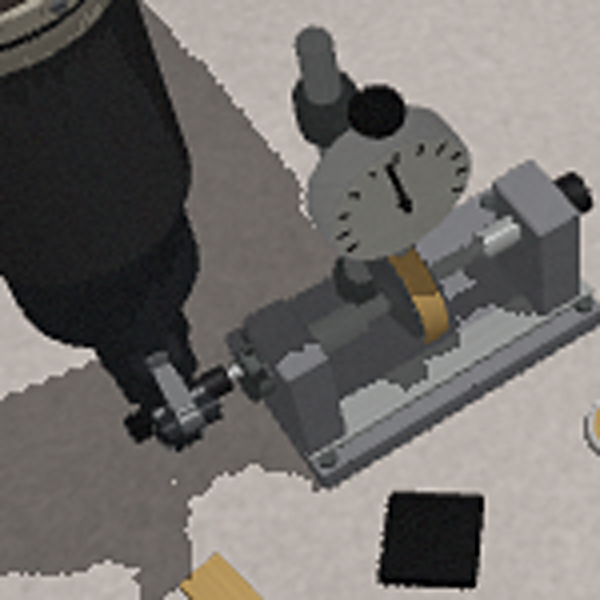

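The handle is gripped at 12.4 mm. I'll work out the crank arc with a small helper that gives tool-frame offsets, records the dial, and fits the circle from the measured poses.

```bash
cat > c.py <<'E'
import sys,json,os
from h import *
PSI=0.27
s=readout.read_state();R=s["tcp_rot"];p=s["tool_pos"]
ex=np.array([np.cos(PSI),np.sin(PSI),0])
u,w=p@ex,p[2]
L=json.load(open("log.json")) if os.path.exists("log.json") else []
tag=len(L)
im=cams.get_image("scene");cv2.imwrite(f"pics/d{tag:02d}.png",im[:,:,::-1])
save(f"dz{tag:02d}",im,(165,120,245,200),6)
C=np.array([508.2,32.3]);rad=30.
A=np.array([l["uw"] for l in L]+[[u,w]])
if len(A)>=4 and "fit" in sys.argv:
    # circle of known radius 30
    from scipy.optimize import least_squares
    C=least_squares(lambda c:np.hypot(*(A-c[:2]).T)-30,C).x
th=np.degrees(np.arctan2(u-C[0],w-C[1]))
L.append(dict(t=s["time_s"],uw=[u,w],th=th,F=s["ft_force"].tolist()));json.dump(L,open("log.json","w"))
F=s["ft_force"]
print(tag,"t",round(s["time_s"],2),"C",C.round(2),"rho",round(float(np.hypot(u-C[0],w-C[1])),2),"th",round(th,2),"F",F.round(1),"open",round(s["opening"],1))
print("along axis",round(float(p@np.array([-ex[1],ex[0],0])),1),"rotx..",R[2].round(3))
if len(sys.argv)>1:
  for a in sys.argv[1].split(","):
    b=np.radians(th+float(a));q=p+ex*(C[0]+rad*np.sin(b)-u);q[2]=C[1]+rad*np.cos(b)
    print(a,(R.T@(q-p)/10).round(2).tolist())
E
python3 c.py 7,14,20
```

```text
0 t 12.3 C [508.2  32.3] rho 30.29 th 23.26 F [-1.9  0.4  2.9] open 12.6
along axis -261.1 rotx.. [ 0.    -0.001 -1.   ]
7 [-0.0, -0.32, 0.19]
14 [-0.0, -0.62, 0.4]
20 [-0.0, -0.86, 0.6]
```

```bash
python3 -m inch '{"offset":[[0,-0.32,0.18],[0,-0.62,0.38],[0,-0.86,0.6],[0,-0.86,0.6]],"rot":[[0,0,0],[0,0,0],[0,0,0],[0,0,0]]}'
python3 c.py 8,16,24,30
```

```text
time_s: 12.75
tool_pos: [580.2, -110.1, 54.4]
tcp_rot: [[0.267, -0.964, 0.003], [-0.964, -0.267, 0.001], [0.0, -0.003, -1.0]]
ft_force: [-0.6, 2.1, 3.3]
opening: 13.1
1 t 12.75 C [508.2  32.3] rho 30.97 th 44.36 F [-0.6  2.1  3.3] open 13.1
along axis -260.9 rotx.. [ 0.    -0.003 -1.   ]
8 [-0.0, -0.21, 0.38]
16 [-0.0, -0.44, 0.73]
24 [-0.0, -0.62, 1.11]
30 [-0.0, -0.72, 1.41]
```

View pics/dz01.png

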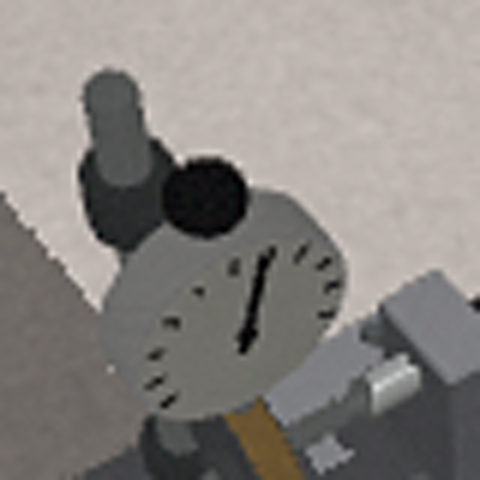

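The needle rose to about 12:30, with pivot at (243,345) and tip at (267,250) in the zoom, and the forces are tiny. I'll keep going all the way round.

```bash
python3 -m inch '{"offset":[[0,-0.21,0.38],[0,-0.42,0.74],[0,-0.6,1.11],[0,-0.7,1.41],[0,-0.7,1.41]],"rot":[[0,0,0],[0,0,0],[0,0,0],[0,0,0],[0,0,0]]}'
python3 c.py 8,16,24,30
```

```text
time_s: 13.3
tool_pos: [588.8, -107.5, 40.7]
tcp_rot: [[0.267, -0.964, 0.006], [-0.964, -0.267, 0.001], [0.0, -0.006, -1.0]]
ft_force: [3.4, 3.9, 1.9]
opening: 12.5
2 t 13.3 C [508.2  32.3] rho 31.71 th 74.59 F [3.4 3.9 1.9] open 12.5
along axis -260.7 rotx.. [ 0.    -0.006 -1.   ]
8 [-0.0, 0.08, 0.46]
16 [-0.0, 0.06, 0.87]
24 [-0.0, 0.1, 1.29]
30 [-0.0, 0.16, 1.6]
```

```bash
sed -i 's/508.2,32.3/509.7,32.3/' c.py; python3 -m inch '{"offset":[[0,-0.03,0.43],[0,-0.01,0.85],[0,0.06,1.27],[0,0.14,1.56],[0,0.14,1.56]],"rot":[[-0.006,0,0],[-0.006,0,0],[-0.006,0,0],[-0.006,0,0],[-0.006,0,0]]}'
python3 c.py 8,16,24,30 fit
```

```text
time_s: 13.85
tool_pos: [589.2, -107.4, 25.4]
tcp_rot: [[0.268, -0.964, 0.003], [-0.964, -0.268, 0.0], [0.001, -0.003, -1.0]]
ft_force: [4.5, 3.7, -0.6]
opening: 12.4
3 t 13.85 C [510.03  31.92] rho 29.95 th 102.68 F [ 4.5  3.7 -0.6] open 12.4
along axis -260.7 rotx.. [ 0.001 -0.003 -1.   ]
8 [-0.0, 0.12, 0.4]
16 [-0.0, 0.29, 0.78]
24 [-0.0, 0.52, 1.13]
30 [-0.0, 0.72, 1.37]
```

```bash
python3 -m inch '{"offset":[[0,0.11,0.4],[0,0.28,0.78],[0,0.5,1.13],[0,0.7,1.37],[0,0.7,1.37]],"rot":[[-0.003,0,0],[-0.003,0,0],[-0.003,0,0],[-0.003,0,0],[-0.003,0,0]]}'
python3 c.py 8,16,24,30 fit
```

```text
time_s: 14.4
tool_pos: [582.1, -109.5, 11.4]
tcp_rot: [[0.268, -0.964, -0.0], [-0.964, -0.268, -0.001], [0.001, 0.001, -1.0]]
ft_force: [-0.2, 0.9, 1.4]
opening: 12.7
4 t 14.4 C [510.01  31.95] rho 29.96 th 133.3 F [-0.2  0.9  1.4] open 12.7
along axis -260.8 rotx.. [ 0.001  0.001 -1.   ]
8 [-0.0, 0.3, 0.29]
16 [-0.0, 0.65, 0.53]
24 [-0.0, 1.02, 0.71]
30 [-0.0, 1.32, 0.82]
```

View pics/dz04.png

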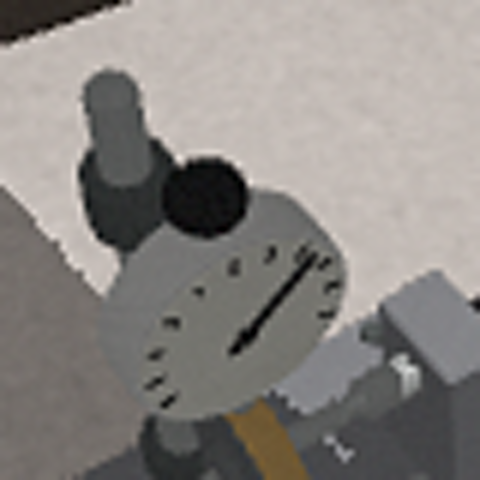

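```bash
python3 -m inch '{"offset":[[0,0.3,0.29],[0,0.65,0.53],[0,1.02,0.71],[0,1.32,0.82],[0,1.32,0.82]],"rot":[[0,0,0],[0,0,0],[0,0,0],[0,0,0],[0,0,0]]}'
python3 c.py 8,16,24,30 fit
```

```text
time_s: 14.95
tool_pos: [570.3, -113.1, 3.5]
tcp_rot: [[0.268, -0.963, 0.001], [-0.963, -0.268, -0.001], [0.001, -0.001, -1.0]]
ft_force: [3.6, 0.4, 1.8]
opening: 12.3
5 t 14.95 C [510.01  31.95] rho 30.01 th 161.61 F [3.6 0.4 1.8] open 12.3
along axis -261.1 rotx.. [ 0.001 -0.001 -1.   ]
8 [-0.0, 0.41, 0.1]
16 [-0.0, 0.82, 0.15]
24 [-0.0, 1.24, 0.14]
30 [-0.0, 1.55, 0.09]
```

```bash
python3 -m inch '{"offset":[[0,0.41,0.1],[0,0.82,0.15],[0,1.24,0.14],[0,1.55,0.09],[0,1.55,0.09]],"rot":[[0,0,0],[0,0,0],[0,0,0],[0,0,0],[0,0,0]]}'
python3 c.py 8,16,24,30 fit
```

```text
time_s: 15.5
tool_pos: [555.2, -117.6, 2.5]
tcp_rot: [[0.268, -0.963, 0.001], [-0.963, -0.268, -0.001], [0.002, -0.0, -1.0]]
ft_force: [1.7, -0.1, 2.4]
opening: 12.3
6 t 15.5 C [510.    31.92] rho 30.08 th -167.87 F [ 1.7 -0.1  2.4] open 12.3
along axis -261.4 rotx.. [ 0.002 -0.    -1.   ]
8 [-0.0, 0.4, -0.12]
16 [-0.0, 0.78, -0.3]
24 [-0.0, 1.14, -0.52]
30 [-0.0, 1.38, -0.72]
```

```bash
python3 -m inch '{"offset":[[0,0.4,-0.12],[0,0.78,-0.3],[0,1.14,-0.52],[0,1.38,-0.72],[0,1.38,-0.72]],"rot":[[0,-0.002,0],[0,-0.002,0],[0,-0.002,0],[0,-0.002,0],[0,-0.002,0]]}'
python3 c.py 8,16,24,30 fit
```

```text
time_s: 16.05
tool_pos: [541.7, -121.6, 9.7]
tcp_rot: [[0.268, -0.964, -0.0], [-0.964, -0.268, 0.0], [-0.0, 0.0, -1.0]]
ft_force: [3.6, -2.7, 1.7]
opening: 12.3
7 t 16.05 C [509.99  31.91] rho 30.07 th -137.5 F [ 3.6 -2.7  1.7] open 12.3
along axis -261.7 rotx.. [-0.  0. -1.]
8 [-0.0, 0.28, -0.31]
16 [-0.0, 0.53, -0.65]
24 [-0.0, 0.72, -1.02]
30 [-0.0, 0.83, -1.31]
```

```bash
python3 -m inch '{"offset":[[0,0.28,-0.31],[0,0.53,-0.65],[0,0.72,-1.02],[0,0.83,-1.31],[0,0.83,-1.31]],"rot":[[0,0,0],[0,0,0],[0,0,0],[0,0,0],[0,0,0]]}'
python3 c.py 8,16,24,30 fit
```

```text
time_s: 16.6
tool_pos: [533.7, -124.0, 22.8]
tcp_rot: [[0.268, -0.964, -0.001], [-0.964, -0.268, -0.0], [-0.0, 0.001, -1.0]]
ft_force: [2.8, -3.0, 1.1]
opening: 12.7
8 t 16.6 C [509.97  31.91] rho 30.07 th -107.6 F [ 2.8 -3.   1.1] open 12.7
along axis -261.9 rotx.. [-0.     0.001 -1.   ]
8 [-0.0, 0.09, -0.41]
16 [-0.0, 0.13, -0.83]
24 [-0.0, 0.12, -1.24]
30 [-0.0, 0.06, -1.55]
```

View pics/d08.png

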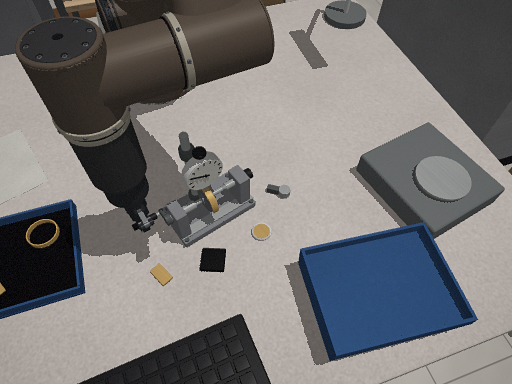

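The dial is still clear of the arm, with the needle now pointing left at about (200,175). I'll carry on round.

```bash
python3 -m inch '{"offset":[[0,0.09,-0.41],[0,0.13,-0.83],[0,0.12,-1.24],[0,0.06,-1.55],[0,0.06,-1.55]],"rot":[[0,0,0],[0,0,0],[0,0,0],[0,0,0],[0,0,0]]}'
python3 c.py 8,16,24,30 fit
```

```text
time_s: 17.15
tool_pos: [532.8, -124.3, 38.0]
tcp_rot: [[0.268, -0.964, -0.002], [-0.964, -0.268, -0.0], [-0.0, 0.001, -1.0]]
ft_force: [3.8, -2.9, -0.9]
opening: 12.7
9 t 17.15 C [509.93  31.92] rho 30.15 th -78.46 F [ 3.8 -2.9 -0.9] open 12.7
along axis -261.9 rotx.. [-0.     0.001 -1.   ]
8 [-0.0, -0.13, -0.4]
16 [-0.0, -0.29, -0.78]
24 [0.0, -0.51, -1.14]
30 [0.0, -0.71, -1.39]
```

```bash
python3 -m inch '{"offset":[[0,-0.13,-0.4],[0,-0.29,-0.78],[0,-0.51,-1.14],[0,-0.71,-1.39],[0,-0.71,-1.39]],"rot":[[0,0,0],[0,0,0],[0,0,0],[0,0,0],[0,0,0]]}'
python3 c.py 8,16,24,30 fit
```

```text
time_s: 17.7
tool_pos: [538.5, -122.5, 50.9]
tcp_rot: [[0.267, -0.964, -0.004], [-0.964, -0.267, -0.0], [-0.001, 0.004, -1.0]]
ft_force: [3.0, -3.5, -4.6]
opening: 12.5
10 t 17.7 C [509.89  31.96] rho 30.25 th -51.25 F [ 3.  -3.5 -4.6] open 12.5
along axis -261.7 rotx.. [-0.001  0.004 -1.   ]
8 [-0.0, -0.3, -0.29]
16 [-0.0, -0.63, -0.56]
24 [-0.0, -0.98, -0.78]
30 [-0.0, -1.27, -0.91]
```

```bash
python3 -m inch '{"offset":[[0,-0.3,-0.29],[0,-0.63,-0.56],[0,-0.98,-0.78],[0,-1.27,-0.91],[0,-1.27,-0.91]],"rot":[[0.004,0,0],[0.004,0,0],[0.004,0,0],[0.004,0,0],[0.004,0,0]]}'
python3 c.py 8,16,24,30 fit
```

```text
time_s: 18.25
tool_pos: [548.0, -119.6, 58.8]
tcp_rot: [[0.266, -0.964, -0.006], [-0.964, -0.266, 0.001], [-0.002, 0.005, -1.0]]
ft_force: [-3.4, -4.2, -4.2]
opening: 12.5
11 t 18.25 C [509.88  31.98] rho 30.1 th -26.94 F [-3.4 -4.2 -4.2] open 12.5
along axis -261.4 rotx.. [-0.002  0.005 -1.   ]
8 [-0.0, -0.39, -0.16]
16 [-0.0, -0.79, -0.27]
24 [-0.0, -1.21, -0.32]
30 [-0.0, -1.52, -0.32]
```

```bash
cat > n.py <<'E'
from h import *
import json,glob
PSI=0.28
ex=np.array([np.cos(PSI),np.sin(PSI),0]);ey=np.array([-np.sin(PSI),np.cos(PSI),0])
O=np.array([522,15.5,0])+12*ex
def toface(u,v):
    o,d=ray("scene",u,v);q=o+d*(((O-o)@ex)/(d@ex))
    return np.array([(q-O)@ey,q[2]])  # seen from +x: right = +y
def dark(fn,ctr,rmax,thr):
    im=cv2.imread(fn);g=im.max(2).astype(int);P=[];W=[]
    for v in range(145,190):
        for u in range(182,226):
            f=toface(u,v)-ctr
            if np.hypot(*f)<rmax and g[v,u]<thr: P.append(f);W.append(thr-g[v,u])
    return np.array(P),np.array(W,float)
E
python3 - <<'E'
from n import *
fs=sorted(glob.glob("pics/d[0-9][0-9].png"))
t=[cv2.resize(cv2.imread(f)[138:193,175:230],None,fx=3.6,fy=3.6,interpolation=cv2.INTER_CUBIC) for f in fs]
cv2.imwrite("pics/sheet.png",np.vstack([np.hstack(t[i:i+4]) for i in (0,4,8)])[:600,:800])
im=cv2.imread(fs[4]);print(im[150:186:3,185:222:3].max(2))
for uv in [(165+238/6,120+350/6),(165+168/6,120+405/6),(165+327/6,120+315/6),(165+235/6,120+268/6)]: print(toface(*uv))
E
```

```text
[[ 90  70  51  18  25  17  23 211 201 195 197 196 194]
 [ 50  49  48  23  22  20  22  64 108 105 200 193 195]
 [ 46  48  49  17  20  16  21 120 111 110 104 200 195]
 [ 47  36 119 118  71  46 117 114 111 110 115 105 196]
 [ 80 117 116 119 115 118 120 115  95 117  66 122 107]
 [114 117 115 116 115 115  61 117 116 120  34 116 113]
 [118 116 118 112  67 116 116 115 118   9 118 119 113]
 [111 114 116 118 116 116 116 116  23 119 118 120 130]
 [112 114 120  61 116 116 115  74 121 117 117 112 198]
 [114 114 120 118 116 118 100  67 116 116 116 135 135]
 [112 114 116 118 117 119 118 118 116 116 122 135 135]
 [111 116  21 118 116 116 117 115 114 138 137 135 137]]
[ -3.77003212 167.57127341]
[-30.44202528 158.9913842 ]
[ 28.95470434 161.25277092]
[ -0.35332964 206.83340102]
```

View pics/sheet.png

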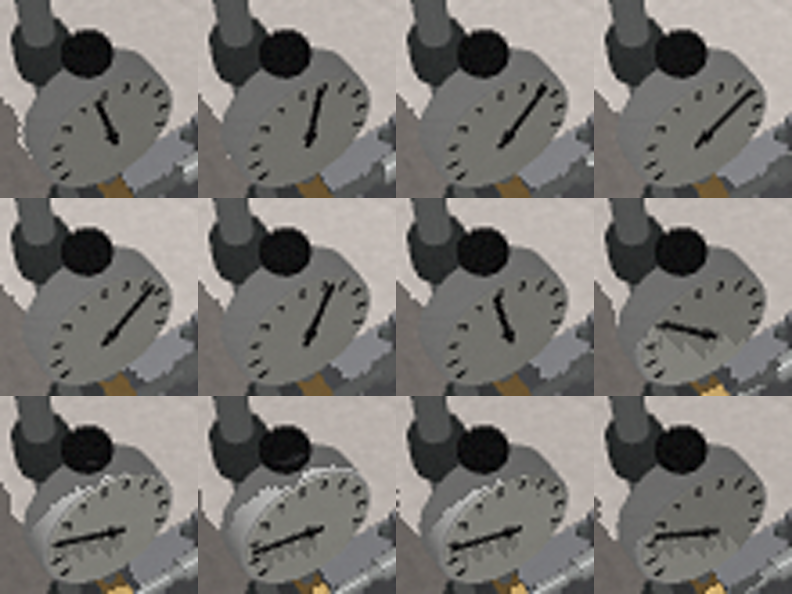

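The sheet shows the needle highest near frame 3 (crank ≈103°) and lowest near frame 9 (≈-78°). Now I'll measure the needle angles and fit.

```bash
cat > fit.py <<'E'
from n import *
from scipy.optimize import least_squares
L=json.load(open("log.json"))
A=np.array([l["uw"] for l in L])
C=least_squares(lambda c:np.hypot(*(A-c[:2]).T)-c[2],[509.9,32,30]).x;print("circle",C.round(2))
th=np.degrees(np.arctan2(A[:,0]-C[0],A[:,1]-C[1]))
# needle component: biggest dark blob near the middle, PCA in face coords
def comp(fn,ctr=None,rmax=1e9):
    im=cv2.imread(fn);m=(im.max(2)<72).astype(np.uint8)
    m[:152]=0;m[:, :183]=0;m[:,225:]=0;m[192:]=0
    n,lab,st,ce=cv2.connectedComponentsWithStats(m,connectivity=8)
    best=max(range(1,n),key=lambda k:(lab[164:184,198:210]==k).sum())
    v,u=np.nonzero(lab==best);w=80.-im.max(2)[v,u]
    P=np.array([toface(a,b) for a,b in zip(u,v)])
    return P,w
lines=[]
for i in range(len(L)):
    P,w=comp(f"pics/d{i:02d}.png");mu=np.average(P,axis=0,weights=w);lines.append((P,w,mu))
def direction(P,w,mu):
    X=(P-mu)*np.sqrt(w)[:,None];return np.linalg.svd(X,full_matrices=False)[2][0]
# pivot = least squares crossing of lines
ctr=None
for it in range(3):
    M=np.zeros((2,2));b=np.zeros(2)
    for P,w,mu in lines:
        d=direction(P,w,mu);Q=np.eye(2)-np.outer(d,d);M+=Q;b+=Q@mu
    ctr=np.linalg.solve(M,b)
print("pivot",ctr.round(1))
phi=[]
for P,w,mu in lines:
    k=np.hypot(*(P-ctr).T)<27;Pk,wk=P[k],w[k];m2=np.average(Pk,axis=0,weights=wk)
    d=direction(Pk,wk,m2)
    if d@(m2-ctr)<0:d=-d
    phi.append(np.degrees(np.arctan2(d[0],d[1])))  # clockwise from up
phi=np.array(phi)
f=lambda p,t:p[0]+p[1]*np.cos(np.radians(t-p[2]))+p[3]*np.cos(2*np.radians(t-p[2]))
r1=least_squares(lambda p:f([*p,0],th)-phi,[0,70,103])
J=np.linalg.inv(r1.jac.T@r1.jac)*2*r1.cost/(len(phi)-3)
r2=least_squares(lambda p:f(p,th)-phi,[0,70,103,0])
print("plain",r1.x.round(2),"sd",np.sqrt(np.diag(J)).round(2));print("2nd harm",r2.x.round(2))
for i in range(len(L)):print(i,round(th[i],1),round(phi[i],1),"res",round(phi[i]-f([*r1.x,0],th[i]),1),round(phi[i]-f(r2.x,th[i]),1))
E
python3 fit.py
```

```text
circle [509.88  31.98  30.09]
pivot [ -0.6 174.1]
plain [-10.51  67.52 106.71] sd [0.54 0.75 0.66]
2nd harm [-10.59  67.67 106.78   2.23]
0 20.1 -9.0 res -2.5 -0.1
1 41.6 16.1 res -1.8 -0.3
2 73.2 46.5 res 0.8 -0.1
3 102.7 59.9 res 3.1 0.8
4 133.2 50.6 res 0.7 -0.7
5 161.4 28.1 res -0.4 0.3
6 -168.1 -7.3 res -2.4 -0.3
7 -137.7 -40.8 res -1.1 0.3
8 -107.8 -65.3 res 0.9 0.2
9 -78.6 -76.3 res 1.4 -0.5
10 -51.3 -71.9 res 1.2 -0.1
11 -26.9 -56.9 res 0.2 0.5
```

The fit is clean: the needle peaks at crank 106.8°, with residuals under 1°. I'm at -27°, so I'll carry on forward by 133.7°.

```bash
sed -i 's/509.7,32.3/509.88,31.98/' c.py; python3 -m inch '{"offset":[[0,-0.39,-0.16],[0,-0.79,-0.27],[0,-1.21,-0.32],[0,-1.52,-0.32],[0,-1.95,-0.25],[0,-2.35,-0.12],[0,-2.35,-0.12]],"rot":[[0.005,0,0],[0.005,0,0],[0.005,0,0],[0.005,0,0],[0.005,0,0],[0.005,0,0],[0.005,0,0]]}'
python3 c.py 8,16,24,32,40,44
```

```text
time_s: 19.0
tool_pos: [570.4, -112.9, 60.3]
tcp_rot: [[0.266, -0.964, -0.001], [-0.964, -0.266, 0.002], [-0.002, 0.0, -1.0]]
ft_force: [-1.8, 0.1, 2.2]
opening: 12.2
12 t 19.0 C [509.88  31.98] rho 29.97 th 18.97 F [-1.8  0.1  2.2] open 12.2
along axis -260.9 rotx.. [-0.002  0.    -1.   ]
8 [0.0, -0.39, 0.16]
16 [0.0, -0.75, 0.38]
24 [0.0, -1.07, 0.64]
32 [0.0, -1.36, 0.94]
40 [0.0, -1.6, 1.29]
44 [0.0, -1.7, 1.47]
```

```bash
python3 -m inch '{"offset":[[0,-0.39,0.16],[0,-0.75,0.38],[0,-1.07,0.64],[0,-1.36,0.94],[0,-1.6,1.29],[0,-1.7,1.47],[0,-1.7,1.47]],"rot":[[0,0,0],[0,0,0],[0,0,0],[0,0,0],[0,0,0],[0,0,0],[0,0,0]]}'
python3 c.py 8,16,24,32,40,43.8
```

```text
time_s: 19.75
tool_pos: [586.8, -107.9, 45.6]
tcp_rot: [[0.267, -0.964, -0.0], [-0.964, -0.267, 0.003], [-0.003, -0.0, -1.0]]
ft_force: [-2.1, 2.5, 1.9]
opening: 12.7
13 t 19.75 C [509.88  31.98] rho 30.09 th 63.05 F [-2.1  2.5  1.9] open 12.7
along axis -260.5 rotx.. [-0.003 -0.    -1.   ]
8 [0.0, -0.15, 0.39]
16 [0.0, -0.26, 0.79]
24 [0.0, -0.31, 1.21]
32 [0.0, -0.3, 1.63]
40 [0.01, -0.24, 2.04]
43.8 [0.01, -0.19, 2.23]
```

```bash
python3 -m inch '{"offset":[[0,-0.15,0.39],[0,-0.26,0.79],[0,-0.31,1.21],[0,-0.3,1.63],[0,-0.24,2.04],[0,-0.19,2.23],[0,-0.19,2.23],[0,-0.19,2.23]],"rot":[[0,0,0],[0,0,0],[0,0,0],[0,0,0],[0,0,0],[0,0,0],[0,0,0],[0,0,0]]}'
python3 c.py
```

```text
time_s: 20.6
tool_pos: [588.7, -107.3, 23.4]
tcp_rot: [[0.267, -0.964, 0.0], [-0.964, -0.267, 0.003], [-0.003, -0.001, -1.0]]
ft_force: [-0.7, 0.4, 1.7]
opening: 12.5
14 t 20.6 C [509.88  31.98] rho 30.16 th 106.57 F [-0.7  0.4  1.7] open 12.5
along axis -260.4 rotx.. [-0.003 -0.001 -1.   ]
```

```bash
python3 fit.py | sed -n '3,4p;17,20p'
```

```text
plain [-10.43  67.94 106.97] sd [0.5  0.69 0.6 ]
2nd harm [-10.5   67.76 106.74   2.26]
12 18.9 -9.8 res -1.7 0.4
13 63.0 38.4 res -0.1 -0.2
14 106.5 60.2 res 2.7 0.7
```

The crank is at 106.5° against a fitted peak of 106.7°, with forces near zero. I'll release and check.

```bash
python3 -m inch '{"offset":[[0,0,0],[0,0,0],[0,0,0],[0,0,0],[0,0,0],[0,0,0]],"rot":[[0,0,0],[0,0,0],[0,0,0],[0,0,0],[0,0,0],[0,0,0]]}' 1 30
python3 - <<'E'
from h import *
s=readout.read_state();save("w11",cams.get_image("wrist"),(100,100,420,340),2.5)
im=cams.get_image("scene");cv2.imwrite("pics/d15x.png",im[:,:,::-1]);save("s11",im,(105,125,255,275),4)
E
```

```text
time_s: 21.25
tool_pos: [588.8, -107.3, 23.4]
tcp_rot: [[0.267, -0.964, 0.0], [-0.964, -0.267, 0.003], [-0.003, -0.001, -1.0]]
ft_force: [-0.2, 0.2, -0.6]
opening: 85.5
```

View pics/w11.png

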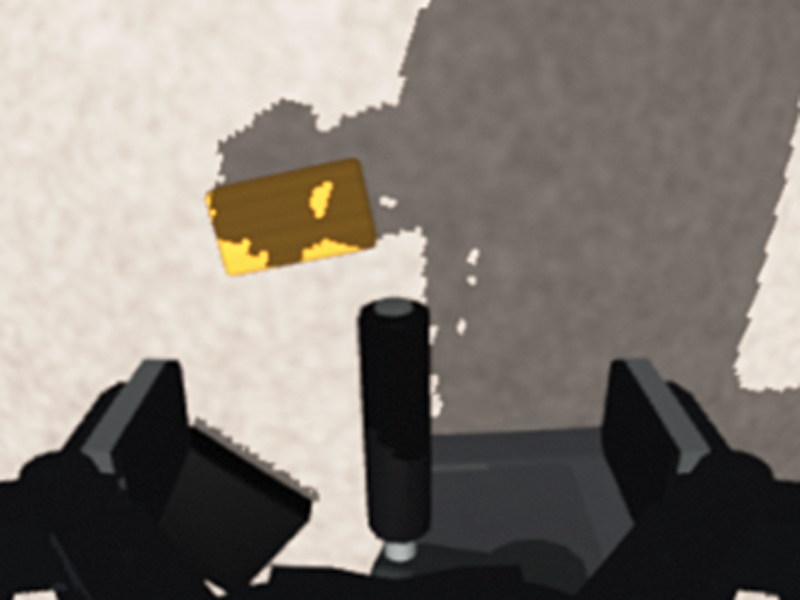

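View pics/s11.png

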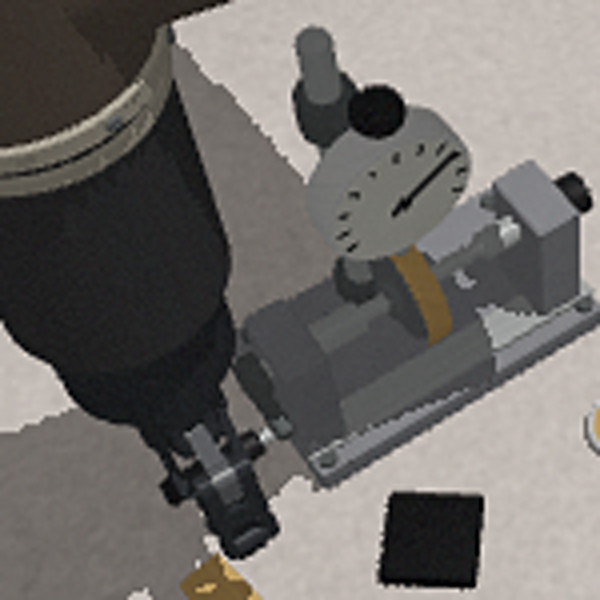

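The jaws are clear of the handle (faces at x≈185 and 610, handle at 395) and it hasn't moved. The needle is still at its high reading. Retracting straight up.

```bash
python3 -m inch '{"offset":[[0,0,-1],[0,0,-3],[0,0,-6],[0,0,-10],[0,0,-14],[0,0,-18],[0,0,-21],[0,0,-22]],"rot":[[0,0,0],[0,0,0],[0,0,0],[0,0,0],[0,0,0],[0,0,0],[0,0,0],[0,0,0]]}'
python3 -m inch '{"offset":[[2,0,0],[4.5,0,0],[6,0,0],[6,0,0],[6,0,0]],"rot":[[0,0,0],[0,0,0],[0,0,0],[0,0,0],[0,0,0]]}'
python3 c.py; python3 fit.py | tail -3
python3 - <<'E'
from h import *
im=cv2.imread("pics/d15.png")[:,:,::-1];save("s12",im,(105,105,305,285),4)
o=cv2.imread("pics/scene0.png")[:,:,::-1]
# bystander check: centroids by colour, before / after
def cen(im,lo,hi,box):
    x0,y0,x1,y1=box;c=im[y0:y1,x0:x1];m=((c>=lo)&(c<=hi)).all(2);v,u=np.nonzero(m);return round(u.mean()+x0,1),round(v.mean()+y0,1),len(u)
for n,lo,hi,b in [("stone",(0,0,0),(40,40,40),(195,243,232,280)),("bar",(120,80,0),(255,220,110),(145,258,180,290)),("coin",(120,80,0),(255,220,110),(245,215,280,248)),("loupe",(90,100,100),(150,150,150),(262,178,295,202))]:
    print(n,cen(o,lo,hi,b),cen(im,lo,hi,b))
print(plane("scene",199,152,230))
E
```

```text
time_s: 22.15
tool_pos: [590.2, -108.2, 248.5]
tcp_rot: [[0.267, -0.964, 0.007], [-0.964, -0.267, 0.003], [-0.001, -0.007, -1.0]]
ft_force: [0.6, -0.1, 0.1]
opening: 85.2
time_s: 22.65
tool_pos: [605.8, -166.2, 247.8]
tcp_rot: [[0.266, -0.964, 0.006], [-0.964, -0.266, 0.003], [-0.001, -0.006, -1.0]]
ft_force: [-0.8, 0.3, 0.1]
opening: 85.2
15 t 22.65 C [509.88  31.98] rho 217.88 th 7.83 F [-0.8  0.3  0.1] open 85.2
along axis -321.7 rotx.. [-0.001 -0.006 -1.   ]
13 148.6 38.4 res -4.9 -1.1
14 152.7 60.2 res 31.1 29.4
15 32.0 60.0 res 0.8 5.5
stone (np.float64(212.4), np.float64(259.7), 547) (np.float64(212.5), np.float64(259.7), 542)
bar (np.float64(160.9), np.float64(273.6), 253) (np.float64(161.0), np.float64(273.9), 254)
coin (np.float64(261.1), np.float64(230.6), 184) (np.float64(261.1), np.float64(230.4), 177)
loupe (np.float64(283.8), np.float64(189.3), 100) (np.float64(284.0), np.float64(189.6), 93)
[521.2950444   14.61603365 230.        ]
```

View pics/s12.png

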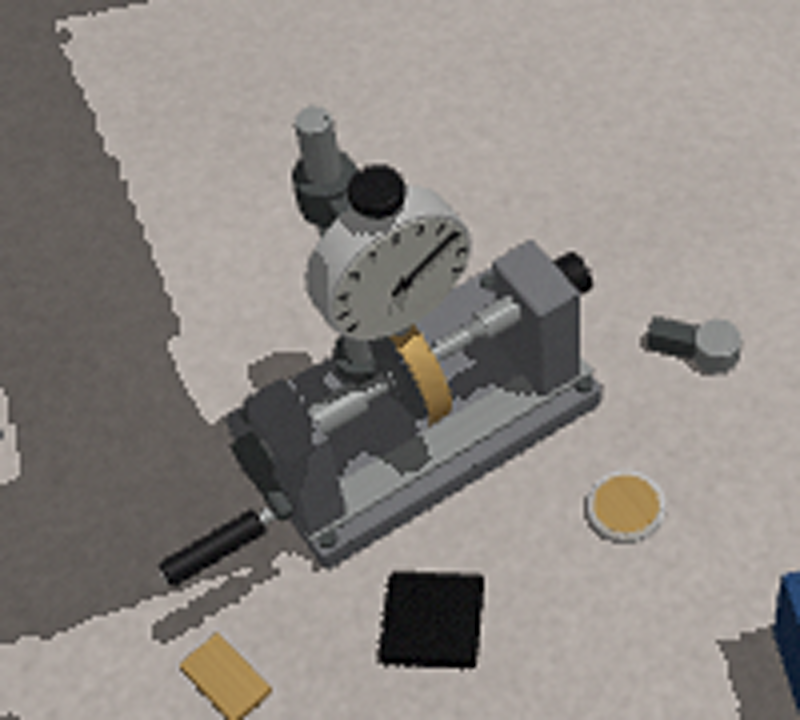

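The last view shows the needle at 60.0° (the fitted peak is 59.4°), the head down, the handle free, and the bystanders where they were to within 0.3 px. Handing in.

```bash
python3 -c "
from rig import hand_in,readout
s=readout.read_state();print(s['time_s'],abs(s['qvel']).max());print(hand_in())"
```

```text
22.7 0.009110794758718338
the job is handed in; nothing more can be done
None
```

The gauge head is down at its stop and the bangle is left at its highest dial reading. I handed in at 22.7 s with the gripper open and well clear of everything.

- **Gauge head:** I pushed the button down with the shut fingers at 5–12 N. The head stopped moving, and one firmer check push of about 18 N shifted it only 0.1 mm more. A high reading of about 60° fits the head being at its stop, because a 9.5 mm plunger at the needle's gearing should read about there.
- **High spot:** I took the crank through a nearly full turn and read the dial about every 30°. The needle swung between about -76° and +60°, clockwise from straight up. The fitted peak is at a crank angle of 106.7°, with residuals under 1°. A fit without the second harmonic puts it at 107.0°.
- **Final position:** I carried on in the same direction, stopped at 106.5° and let go. The needle read 60.2° before release and 60.0° after I retracted.
- **Surroundings:** the robot did not touch the bangle. The four loose items are within 0.3 px of where they started in the scene view.

Two checks disagreed:
- **Finger length:** the real fingertips sit about 36 mm behind the reported TCP. Both cameras and the contact with the button showed this, and I allowed for it in every move.
- **Last fit run:** I reran the fit after retracting, and its crank angles are meaningless because that run included the retracted arm pose. Only its needle angle was used.

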